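# Show the restart order on the home network demo set

### The job

A caller on the video line has lost the internet: show them in which order to restart their equipment by pointing straight down at the green power button of the black tower modem first, then of the flat router with the two antennas, then of the round white mesh satellite, each time with the fingertips about two centimetres above the button and held there for at least two seconds. Only point: this set is live, so press and touch nothing, and leave everything standing as it is. Then draw the hand at least 20 cm away from all three buttons.

Things in the scene. Friction and masses are not known exactly. Their poses are not given: they have to be found in the camera images.
- modem: The modem: slim black tower with an arched top, 150 x 55 mm (foot 165 x 95 mm), 203 mm high to the button caps, loose, 0.5 kg, left or right of the router. Origin: centre of its underside. On top: green power button on the robot's side, red reset button 65 mm behind it. x points away from the robot, yaw within 0.3 rad.
- modem_power_top (a point): Centre of the upper face of the modem's green power button (round cap 18 mm across, 4 mm proud of the top, pressed straight down). z is up.
- modem_power (a joint): Travel of the modem's power button in m: 0 up, 0.0025 fully pressed; it springs back (about 2 to 4 N).
- router: The router: flat black box 165 x 250 x 42 mm, loose, 0.5 kg. Origin: centre of its underside. Along its front edge, 45 mm apart: green power button (+y), blue pairing, red reset (-y). Two antennas on its rear edge (x = 94, y = -108 and 108 mm) reach 215 mm above the counter and lean sideways up to 0.4 rad. x points away from the robot, yaw within 0.3 rad.
- router_power_top (a point): Centre of the upper face of the router's green power button (round cap 18 mm across, 4 mm proud), about 46 mm above the counter. z is up.
- router_power (a joint): Travel of the router's power button in m: 0 up, 0.0025 fully pressed; it springs back (about 2 to 4 N).
- satellite: The mesh satellite: a round white puck 112 mm across and 63 mm high, loose on the counter, about 0.35 kg. Origin: centre of its underside. Stands on the side of the router where the modem does not. On its top: a green power button on the robot's side and a blue pairing button 48 mm behind it. x points away from the robot, yaw within 0.3 rad.
- satellite_power_top (a point): Centre of the upper face of the satellite's green power button (round cap 18 mm across, 4 mm proud), about 67 mm above the counter. z is up.
- satellite_power (a joint): Travel of the satellite's power button in m: 0 up, 0.0025 fully pressed; it springs back (about 2 to 4 N).
- modem_reset (a joint): Travel of the modem's red reset button in m, 0 up. Not to be pressed.
- router_reset (a joint): Travel of the router's red reset button in m, 0 up. Not to be pressed.
- router_pair (a joint): Travel of the router's blue pairing button in m, 0 up. Not to be pressed.
- satellite_pair (a joint): Travel of the satellite's blue pairing button in m, 0 up. Not to be pressed.
- usb_stick: A red USB stick 56 x 18 x 9 mm lying loose in front of the router. Origin: its underside.
- coupler: A white jack coupler 34 x 18 x 18 mm lying loose in front of the router. Origin: centre of its underside.
- screwdriver: A screwdriver with an orange handle, 150 mm long and about 30 mm high, lying loose in front of the router. Farther out, all under 155 mm high: a grey TV box (with a green button of its own; no part of the restart), webcam, charger, cable tester, mug, printer, phone and other things.

How it is judged:
By the outcome, as a careful person would: the job done as asked, in the order asked, and still so for the second after the job is handed in, with the robot touching nothing.
It also fails if it takes over 72 s, if anything falls off the work surface, if the arm or the gripper's body presses on something with over 40 N, if the wrist force passes 120 N, or if a joint passes its speed limit or range.

### The arm

A 6-joint arm with a two-finger parallel gripper is mounted at the origin on the work surface. World frame = base frame: x ahead of the robot, y to its left, z up, the work surface at z = 0. Lengths are in m, angles in rad, forces in N, time in s.
With the tool pointing down it reaches from about 0.375 to 0.9 m from the base axis. Payload 3.1 kg.
Tool frame: the origin (TCP) lies midway between the tips of the shut fingers; the grasp point (between the pads) lies 19 mm behind it (manip.hold_point_z is the distance from the TCP to the grasp point, in m); x points along the fingers, y is the direction in which the jaws open and shut, and the axes are right-handed (so a half turn about x gives the same grasp; the last joint's range is limited). The gripper opens to 85 mm and grips with 20 to 120 N. Pads are 22 mm wide; open, the fingers measure 114 mm over their backs; the gripper's body (76 mm by 85 mm) begins 54 mm behind the grasp point. The pads swing forward as they close: fully open they stand 13 mm farther back than shut.
Start: joints at [0.931, 0.527, 1.433, -0, 1.181, -0.178], TCP at [0.278, 0.56, 0.231] pointing down, gripper open.
Joint ranges: [-3.08, 3.08], [-0.75, 2.2], [0.22, 2.44], [-1.43, 4.57], [0, 2.65], [-2.85, 2.85]. Speed limits (rad/s): [2.79, 2.79, 3.14, 3.14, 3.14, 3.14].

### API

Orientations are given as a unit quaternion [x, y, z, w].
In Python, from station import manip, snapshot gives the robot as it stands.
- The arm moves only by the tool play_rows, never from a script. Its argument "series" is a list of rows, each a list of 4 numbers: the shift along the tool's x, y, z in m, then the turn about the tool's x in degrees. In form: [[tx, ty, tz, spin], ...]. A call has 1 to 20 rows; each row is the pose to reach, as a shift and turn from the pose measured when the call began, along the tool's axes at that moment; what a row does not reach only later rows make up. A row lasts 1/10 s, in which the tool goes at most 50 mm and 8.59 degrees, less where a joint would pass 70% of its speed; a pose out of reach is approached as far as the arm can. A call with a gripper value outside its range is refused whole. "claw" is the opening in per cent of the stroke, from 0 (shut) to 100 (fully open), set as the call begins (left out, the last holds). The fingers move at their own pace and stop on an object; "force" is the grip in N (left out, the last holds). Time passes only in rows, so rows that repeat a pose let the fingers close. It gives the time, the measured TCP pose, the force and the opening at its end, in the units of the state.
- manip.sense(): the state, without advancing time (a new reading comes with each control period).
- snapshot(name): name is "scene" or "side" or "wrist"; returns a dict with "image" (400x640x3 uint8, blue, green, red), "depth" (400x640 float32, m along the optical axis (not along the pixel's ray), 0 where there is no reading), "fov_y" (degrees; the focal length in pixels is half the picture's height over the tangent of half this angle, whatever the lens; pixels are square), "cx", "cy" (the principal point, pixels), "R" (3x3) and "t" (3): a world point X has camera coordinates R X + t. Camera axes: x right, y down, z forward; pixel columns grow to the right and rows downward; lengths in m; the calibration is good to about 2 mm. A picture is of the moment at which its call begins.
- manip.sign_off(): hands the job in, once; it reports no verdict.
The state is a dict: "t": time; "q": joint angles; "qd": joint speeds; "tau": joint torques, N m; "tcp_pos": TCP position; "tool_rot": TCP orientation; "force": force on the tool from outside, world axes, zero at the start; "ft_torque": the same for the moment, N m; "finger_gap": opening from 0.0 (shut) to 1.0 (fully open).
Only numpy, scipy, OpenCV 4.12 (cv2) and the standard library are available. Lean on these libraries where they do the work, as an engineer would, in place of code of your own. Each camera call takes 0.05 s, during which the arm holds its last target.

## Working session

There is one attempt and no reset: what is moved stays moved. The work goes in short steps, Python scripts to look and compute and a tool call to move; the robot and the scene stay as the last step left them, time stands still between calls to the robot, and variables do not carry over. Pictures are saved under pics/ and viewed, and the job is handed in when it is done.

Besides the shell and the picture viewer there is one more tool, called as name([rows], argument=value, ...), one row to a line, values as JSON. play_rows: Moves the arm, as the interface text tells. Its arguments: {"type":"object","properties":{"series":{"type":"array","items":{"type":"array","items":{"type":"number"}}},"claw":{"type":"number"},"force":{"type":"number"}},"required":["series"]}

```bash
ls; mkdir -p pics; python3 - <<'E'
from station import manip, snapshot
import cv2
s=manip.sense(); print({k:s[k] for k in ('t','tcp_pos','tool_rot','finger_gap','q')})
for n in ('scene','side','wrist'):
    d=snapshot(n); cv2.imwrite(f'pics/{n}0.png',d['image']); print(n,d['fov_y'],d['cx'],d['cy'],d['t'])
E
```

```text
pics
{'t': 0.0, 'tcp_pos': array([0.27744439, 0.55921942, 0.23032128]), 'tool_rot': array([ 0.1607545 ,  0.68873497, -0.16219991,  0.68810851]), 'finger_gap': 0.9990729293939847, 'q': array([ 9.31490273e-01,  5.28468970e-01,  1.43393574e+00,  1.61887333e-07,
        1.18141580e+00, -1.78513472e-01])}
scene 42.08948024544628 314.94715249052774 197.54647171683717 [-0.065103   -0.15973576  1.80844261]
side 51.727063655611396 319.72115223645966 197.21707649592923 [0.48746611 0.15669974 0.92368336]
wrist 61.71661625984229 321.1614520002301 196.21976694732174 [-0.62360728 -0.0353073   0.37894786]
```

View pics/scene0.png

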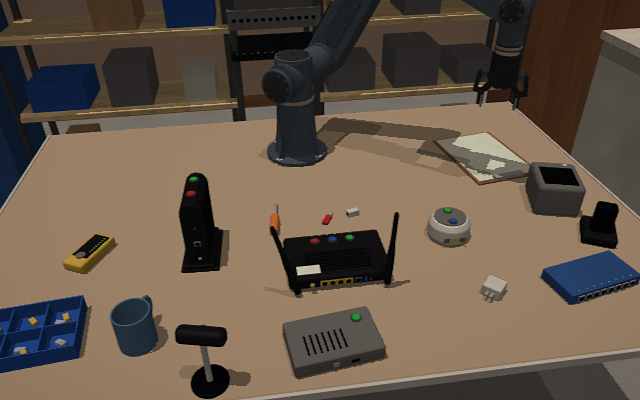

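View pics/side0.png

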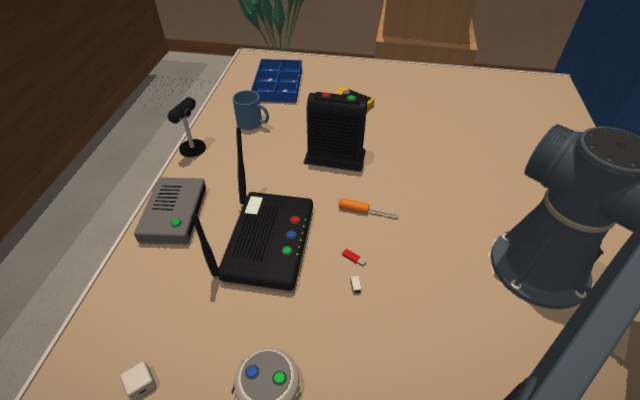

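View pics/wrist0.png

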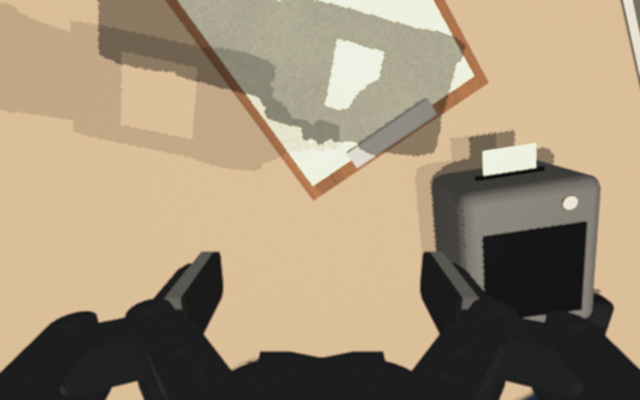

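The scene view shows the modem's green button at (194,179), the router's at (349,237), the satellite's at (447,210), and the TV box's decoy at (356,317). In the side view they are at (352,98), (287,250), (279,378) and (176,222). Next I measure them in both views.

```bash
cat > h.py <<'E'
import numpy as np, cv2
from station import manip, snapshot
def K(d):
    f=d['image'].shape[0]/2/np.tan(np.radians(d['fov_y']/2)); return f,d['cx'],d['cy']
def back(d,u,v,z):
    f,cx,cy=K(d); return d['R'].T@(np.array([(u-cx)/f*z,(v-cy)/f*z,z])-d['t'])
def onplane(d,u,v,h):
    f,cx,cy=K(d); r=d['R'].T@np.array([(u-cx)/f,(v-cy)/f,1]); c=-d['R'].T@d['t']; return c+r*(h-c[2])/r[2]
def proj(d,X):
    f,cx,cy=K(d); p=d['R']@np.asarray(X)+d['t']; return f*p[0]/p[2]+cx,f*p[1]/p[2]+cy
def blob(d,u,v,col,r=14):
    im=d['image'].astype(int);b,g,rr=im[...,0],im[...,1],im[...,2]
    m={'g':(g>b+40)&(g>rr+40),'r':(rr>g+50)&(rr>b+50),'b':(b>rr+40)&(b>g+20)}[col].astype(np.uint8)
    n,l,st,c=cv2.connectedComponentsWithStats(m)
    k=min(range(1,n),key=lambda i:np.hypot(*(c[i]-[u,v]))+(100 if st[i,4]<15 else 0))
    z=d['depth'][l==k]; z=z[z>0]
    return c[k],st[k,4],np.median(z) if len(z) else 0
E
python3 - <<'E'
from h import *
D={n:snapshot(n) for n in('scene','side')}
P={'modem':[('scene',194,179,'g',.203),('side',352,98,'g',.203)],'mreset':[('scene',190,193,'r',.203),('side',326,95,'r',.203)],
'router':[('scene',349,237,'g',.046),('side',287,250,'g',.046)],'rpair':[('scene',332,239,'b',.046),('side',291,235,'b',.046)],'rreset':[('scene',315,241,'r',.046),('side',295,220,'r',.046)],
'sat':[('scene',447,210,'g',.067),('side',279,378,'g',.067)],'spair':[('scene',453,221,'b',.067),('side',252,371,'b',.067)]}
np.set_printoptions(precision=4,suppress=True)
for k,l in P.items():
    for n,u,v,c,h in l:
        d=D[n]; (cu,cv_),a,z=blob(d,u,v,c)
        print(k,n,np.round([cu,cv_],1),a,'depth',back(d,cu,cv_,z),'plane',onplane(d,cu,cv_,h))
E
```

```text
modem scene [193.  178.4] 24 depth [ 0.4666 -0.2985  0.2025] plane [ 0.4675 -0.2984  0.203 ]
modem side [351.  97.] 31 depth [ 0.4624 -0.2997  0.2039] plane [ 0.4625 -0.3013  0.203 ]
mreset scene [190.1 192.6] 28 depth [ 0.5321 -0.3016  0.2031] plane [ 0.5319 -0.3016  0.203 ]
mreset side [325.6  94.1] 27 depth [ 0.5272 -0.3032  0.2036] plane [ 0.5274 -0.3042  0.203 ]
router scene [349.2 236.6] 27 depth [0.5584 0.0777 0.0458] plane [0.5586 0.0776 0.046 ]
router side [286.5 249.7] 51 depth [0.5549 0.0758 0.0467] plane [0.555  0.0752 0.046 ]
rpair scene [332.  238.2] 28 depth [0.5578 0.033  0.0456] plane [0.5583 0.033  0.046 ]
rpair side [290.5 233.9] 43 depth [0.5555 0.0305 0.0457] plane [0.5554 0.0308 0.046 ]
rreset scene [314.3 240. ] 30 depth [ 0.5602 -0.0128  0.0474] plane [ 0.5585 -0.0126  0.046 ]
rreset side [294.6 218.8] 43 depth [ 0.5552 -0.0151  0.0459] plane [ 0.5552 -0.015   0.046 ]
sat scene [447.1 209.6] 25 depth [0.5113 0.3518 0.0671] plane [0.5112 0.3518 0.067 ]
sat side [279.  376.9] 99 depth [0.5077 0.35   0.0669] plane [0.5077 0.3501 0.067 ]
spair scene [452.7 220.1] 27 depth [0.5583 0.35   0.0663] plane [0.5592 0.3495 0.067 ]
spair side [251.5 370.9] 94 depth [0.5556 0.3474 0.0663] plane [0.5554 0.3477 0.067 ]
```

```bash
python3 - <<'E'
from h import *
d=snapshot('scene');a=d['image'][160:280,160:500];cv2.imwrite('pics/c1.png',cv2.resize(a,None,fx=2.3,fy=2.3,interpolation=cv2.INTER_CUBIC))
E
```

```text
(no output)
```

View pics/c1.png

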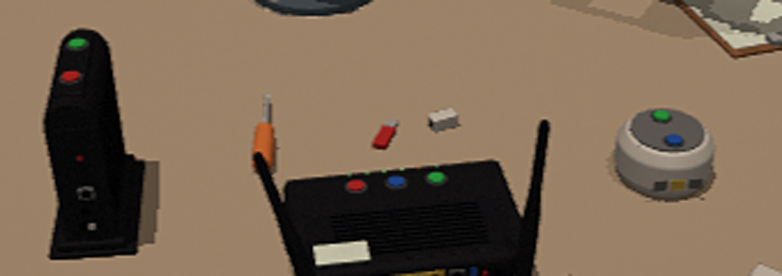

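```bash
cat >> h.py <<'E'
from scipy.spatial.transform import Rotation as Ro
np.set_printoptions(precision=4,suppress=True)
T={'modem':[.465,-.300,.223],'router':[.557,.0765,.066],'sat':[.5095,.351,.087]}
def go(*pts):
    s=manip.sense();R=Ro.from_quat(s['tool_rot']).as_matrix();print('t',s['t'],'tcp',s['tcp_pos'],'gap',s['finger_gap'],'tiltdeg',np.degrees(np.arccos(-R[2,0])),'F',s['force'],'q',s['q'])
    print(R)
    for p in pts: print(p,'->',R.T@(np.array(p)-s['tcp_pos']))
E
python3 -c "
from h import *
go([.47,.3,.29],[.52,.1,.29],[.50,-.1,.29],[.465,-.3,.29])"
```

```text
t 0.3 tcp [0.2777 0.5596 0.231 ] gap 0.995201864767089 tiltdeg 0.04247685808293535 F [ 0.1841  0.6555 -0.1626] q [ 0.9315  0.5278  1.4331  0.      1.1814 -0.1785]
[[-0.0005  0.4447  0.8957]
 [-0.0006  0.8957 -0.4447]
 [-1.     -0.0007 -0.0002]]
[0.47, 0.3, 0.29] -> [-0.059  -0.1471  0.2877]
[0.52, 0.1, 0.29] -> [-0.0589 -0.304   0.4214]
[0.5, -0.1, 0.29] -> [-0.0587 -0.492   0.4924]
[0.465, -0.3, 0.29] -> [-0.0586 -0.6867  0.55  ]
```

play_rows([
  [-0.02,-0.01,0.02,0],
  [-0.04,-0.03,0.055,0],
  [-0.058,-0.05,0.095,0],
  [-0.058,-0.07,0.135,0],
  [-0.058,-0.09,0.175,0],
  [-0.058,-0.11,0.215,0],
  [-0.058,-0.13,0.255,0],
  [-0.058,-0.15,0.29,0],
  [-0.058,-0.18,0.317,0],
  [-0.058,-0.21,0.343,0],
  [-0.058,-0.24,0.37,0],
  [-0.058,-0.27,0.395,0],
  [-0.058,-0.304,0.42,0],
  [-0.058,-0.34,0.436,0],
  [-0.058,-0.38,0.45,0],
  [-0.058,-0.42,0.466,0],
  [-0.058,-0.455,0.48,0],
  [-0.058,-0.49,0.492,0],
  [-0.058,-0.52,0.5,0],
  [-0.058,-0.55,0.509,0],
], claw=0)

```text
t: 2.3
tcp_pos: [0.4886, -0.1607, 0.2894]
tool_rot: [0.161, 0.688, -0.162, 0.688]
force: [0.8, 0.5, -0.7]
finger_gap: 0.002
```

```bash
python3 -c "
from h import *
d=snapshot('wrist');cv2.imwrite('pics/w1.png',d['image'])
go([.465,-.3,.29],T['modem'])"
```

```text
t 2.35 tcp [ 0.4886 -0.1654  0.2894] gap 0.003336923794198586 tiltdeg 0.3041538064996324 F [ 0.3166 -2.619  -0.0799] q [-0.5405  0.3101  1.6307 -0.005   1.1983 -1.6458]
[[-0.0003  0.4473  0.8944]
 [-0.0053  0.8944 -0.4473]
 [-1.     -0.0049  0.0021]]
[0.465, -0.3, 0.29] -> [ 0.0002 -0.1309  0.039 ]
[0.465, -0.3, 0.223] -> [ 0.0672 -0.1306  0.0389]
```

View pics/w1.png

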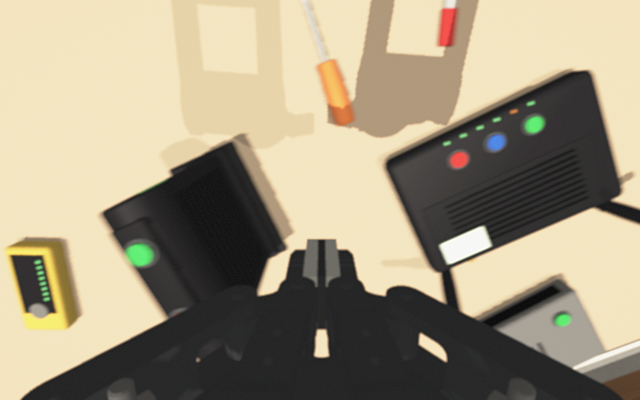

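The wrist view shows the modem's button at (141,254) and the router's at (534,125). Next I go above the modem, then down.

play_rows([
  [0,-0.03,0.009,0],
  [0,-0.06,0.018,0],
  [0,-0.09,0.027,0],
  [0,-0.115,0.035,0],
  [0,-0.1309,0.039,0],
  [0,-0.1309,0.039,0],
  [0,-0.1309,0.039,0],
  [0,-0.1309,0.039,0],
  [0,-0.1309,0.039,0],
])

```text
t: 3.25
tcp_pos: [0.4652, -0.2986, 0.2902]
tool_rot: [0.16, 0.688, -0.164, 0.689]
force: [0.0, -0.1, 0.9]
finger_gap: 0.001
```

```bash
python3 -c "
from h import *
d=snapshot('wrist');cv2.imwrite('pics/w2.png',d['image'])
for n,c,h in (('modem','g',.203),('router','g',.046)):
    X=np.array(T[n]);X[2]=h;u,v=proj(d,X);print(n,u,v)
    (cu,cv_),a,z=blob(d,u,v,c);print(cu,cv_,a,back(d,cu,cv_,z),onplane(d,cu,cv_,h))
go([.465,-.3,.29],T['modem'])"
```

```text
modem 320.2215676494217 203.13778206583223
320.5674603174603 201.63095238095238 504 [ 0.4642 -0.2993  0.2025] [ 0.4641 -0.2993  0.203 ]
router 667.4748855794087 85.55762064203937
626.9090909090909 80.0909090909091 22 [0.5333 0.0422 0.041 ] [0.5316 0.0382 0.046 ]
t 3.3 tcp [ 0.4652 -0.2988  0.2903] gap -0.0005498199085485054 tiltdeg 0.2923614135083707 F [-0.6481 -0.0796  0.0582] q [-0.7709  0.3629  1.5441 -0.004   1.2313 -1.8782]
[[-0.0002  0.4459  0.8951]
 [-0.0051  0.8951 -0.4459]
 [-1.     -0.0047  0.0021]]
[0.465, -0.3, 0.29] -> [ 0.0003 -0.0012  0.0004]
[0.465, -0.3, 0.223] -> [ 0.0673 -0.0009  0.0002]
```

View pics/w2.png

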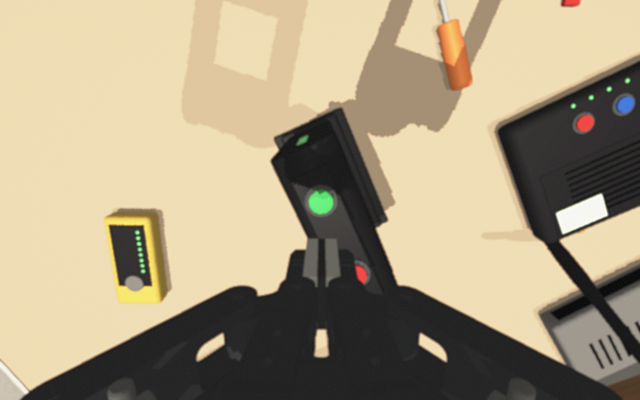

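The modem's button is at (320,202), within 1 mm of the estimate. I descend to 2 cm above it and hold.

play_rows([
  [0.02,0,0,0],
  [0.04,-0.0005,0,0],
  [0.055,-0.001,0,0],
  [0.0635,-0.001,0,0],
  [0.067,-0.001,0,0],
  [0.067,-0.001,0,0],
  [0.067,-0.001,0,0],
  [0.067,-0.001,0,0],
  [0.067,-0.001,0,0],
  [0.067,-0.001,0,0],
])

```text
t: 4.3
tcp_pos: [0.4649, -0.3001, 0.2237]
tool_rot: [0.16, 0.688, -0.164, 0.689]
force: [-0.2, 0.4, -0.1]
finger_gap: 0.001
```

```bash
python3 -c "
from h import *
d=snapshot('side');cv2.imwrite('pics/s2.png',cv2.resize(d['image'][20:200,220:460],None,fx=3,fy=3))
go(T['modem'])"
```

```text
t 4.35 tcp [ 0.4649 -0.3001  0.2236] gap 0.0011278840507969177 tiltdeg 0.3129895589975049 F [-0.8395 -0.1531 -0.7915] q [-0.7732  0.4395  1.6248 -0.0042  1.0733 -1.8797]
[[ 0.0002  0.446   0.895 ]
 [-0.0055  0.895  -0.446 ]
 [-1.     -0.0048  0.0027]]
[0.465, -0.3, 0.223] -> [0.0006 0.0002 0.0001]
```

View pics/s2.png

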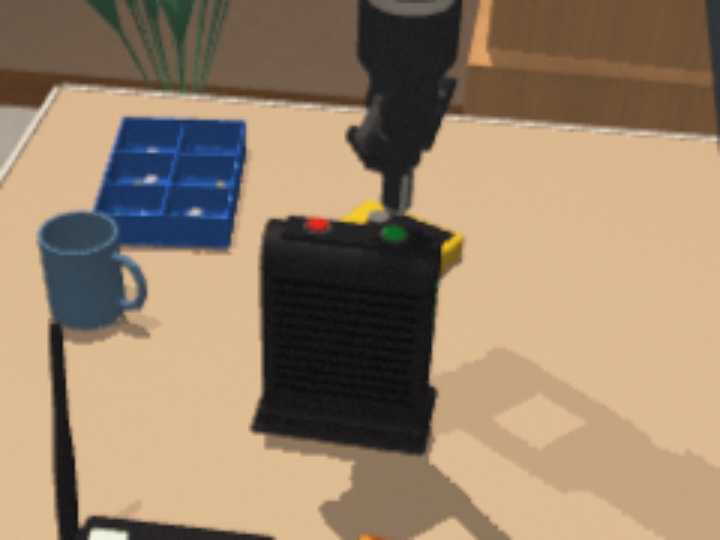

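The fingertips are straight above the green cap with a gap of about 2 cm. I hold for 2.5 s or more in total.

play_rows([
  [0.0005,0,0,0],
  [0.0005,0,0,0],
  [0.0005,0,0,0],
  [0.0005,0,0,0],
  [0.0005,0,0,0],
  [0.0005,0,0,0],
  [0.0005,0,0,0],
  [0.0005,0,0,0],
  [0.0005,0,0,0],
  [0.0005,0,0,0],
  [0.0005,0,0,0],
  [0.0005,0,0,0],
  [0.0005,0,0,0],
  [0.0005,0,0,0],
  [0.0005,0,0,0],
  [0.0005,0,0,0],
  [0.0005,0,0,0],
  [0.0005,0,0,0],
  [0.0005,0,0,0],
  [0.0005,0,0,0],
])

```text
t: 6.35
tcp_pos: [0.4649, -0.3001, 0.2231]
tool_rot: [0.16, 0.688, -0.164, 0.689]
force: [-0.2, 0.4, 0.3]
finger_gap: -0.002
```

play_rows([
  [0,0,0,0],
  [0,0,0,0],
  [0,0,0,0],
  [0,0,0,0],
  [0,0,0,0],
  [0,0,0,0],
  [0,0,0,0],
  [0,0,0,0],
])

```text
t: 7.15
tcp_pos: [0.4649, -0.3001, 0.2231]
tool_rot: [0.16, 0.688, -0.164, 0.689]
force: [-0.4, 0.2, -0.4]
finger_gap: -0.002
```

```bash
python3 -c "
from h import *
go([.465,-.3,.29],[.50,-.1,.29],[.557,.0765,.29],[.557,.0765,.12],T['router'])"
```

```text
t 7.15 tcp [ 0.4649 -0.3001  0.2231] gap -0.0015779448288265234 tiltdeg 0.31266726909909576 F [-0.3718  0.1536 -0.3581] q [-0.7731  0.4401  1.6253 -0.0043  1.0722 -1.8797]
[[ 0.0002  0.4459  0.8951]
 [-0.0055  0.8951 -0.4459]
 [-1.     -0.0048  0.0026]]
[0.465, -0.3, 0.29] -> [-0.0669 -0.0002  0.0003]
[0.5, -0.1, 0.29] -> [-0.068   0.1944 -0.0576]
[0.557, 0.0765, 0.29] -> [-0.069   0.3778 -0.0853]
[0.557, 0.0765, 0.12] -> [ 0.101   0.3786 -0.0857]
[0.557, 0.0765, 0.066] -> [ 0.155   0.3789 -0.0859]
```

play_rows([
  [-0.02,0,0,0],
  [-0.045,0,0,0],
  [-0.067,0.01,-0.003,0],
  [-0.068,0.04,-0.012,0],
  [-0.068,0.075,-0.022,0],
  [-0.068,0.115,-0.034,0],
  [-0.068,0.155,-0.046,0],
  [-0.068,0.195,-0.058,0],
  [-0.068,0.235,-0.064,0],
  [-0.068,0.275,-0.07,0],
  [-0.068,0.315,-0.076,0],
  [-0.065,0.345,-0.081,0],
  [-0.05,0.367,-0.084,0],
  [-0.025,0.378,-0.0857,0],
  [0.01,0.3786,-0.0857,0],
  [0.045,0.3786,-0.0857,0],
  [0.075,0.3786,-0.0857,0],
  [0.095,0.3786,-0.0857,0],
  [0.1,0.3786,-0.0857,0],
  [0.1,0.3786,-0.0857,0],
])

```text
t: 9.15
tcp_pos: [0.5568, 0.0764, 0.1205]
tool_rot: [0.16, 0.688, -0.164, 0.688]
force: [0.0, 0.1, 0.2]
finger_gap: 0.002
```

play_rows([
  [0,0,0,0],
  [0,0,0,0],
])

```text
t: 9.35
tcp_pos: [0.5578, 0.0764, 0.1219]
tool_rot: [0.16, 0.687, -0.164, 0.689]
force: [-0.5, 0.4, -0.5]
finger_gap: 0.0
```

```bash
python3 -c "
from h import *
d=snapshot('wrist');cv2.imwrite('pics/w3.png',d['image'])
X=np.array(T['router']);X[2]=.046;u,v=proj(d,X);print(u,v)
(cu,cv_),a,z=blob(d,u,v,'g');print(cu,cv_,a,back(d,cu,cv_,z),onplane(d,cu,cv_,.046))
go(T['router'])"
```

```text
321.71936272950444 206.19861155919182
321.76937269372695 204.84870848708488 542 [0.5563 0.0769 0.0455] [0.5561 0.077  0.046 ]
t 9.4 tcp [0.5577 0.0764 0.1218] gap -0.0011480340113751858 tiltdeg 0.3282614606204213 F [ 0.7691  0.2336 -0.0305] q [-0.0595  0.5956  1.6878 -0.0072  0.8564 -1.1632]
[[ 0.0015  0.446   0.895 ]
 [-0.0055  0.895  -0.446 ]
 [-1.     -0.0043  0.0038]]
[0.557, 0.0765, 0.066] -> [ 0.0558  0.     -0.0009]
```

View pics/w3.png

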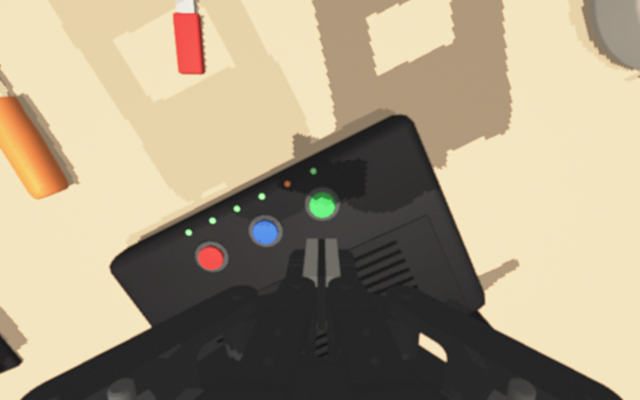

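The router's green button is at (322,205) under the fingers, and the measurement agrees to within 1 mm. I descend and hold.

play_rows([
  [0.018,0,-0.0005,0],
  [0.036,0,-0.001,0],
  [0.048,0,-0.001,0],
  [0.054,0,-0.001,0],
  [0.0558,0,-0.001,0],
  [0.0558,0,-0.001,0],
  [0.0558,0,-0.001,0],
  [0.0558,0,-0.001,0],
  [0.0558,0,-0.001,0],
  [0.0558,0,-0.001,0],
])

```text
t: 10.4
tcp_pos: [0.5571, 0.0765, 0.0663]
tool_rot: [0.16, 0.687, -0.164, 0.689]
force: [0.3, -0.4, 1.2]
finger_gap: 0.002
```

```bash
python3 -c "
from h import *
d=snapshot('side');cv2.imwrite('pics/s3.png',cv2.resize(d['image'][150:330,180:420],None,fx=3,fy=3))
go(T['router'])"
```

```text
t 10.45 tcp [0.557  0.0765 0.0662] gap 0.0005210335543739849 tiltdeg 0.3375851039750761 F [-0.3557 -0.2018  0.2661] q [-0.0593  0.6849  1.7194 -0.0081  0.7352 -1.1618]
[[ 0.0019  0.446   0.895 ]
 [-0.0056  0.895  -0.446 ]
 [-1.     -0.0041  0.0042]]
[0.557, 0.0765, 0.066] -> [ 0.0002 -0.     -0.    ]
```

View pics/s3.png

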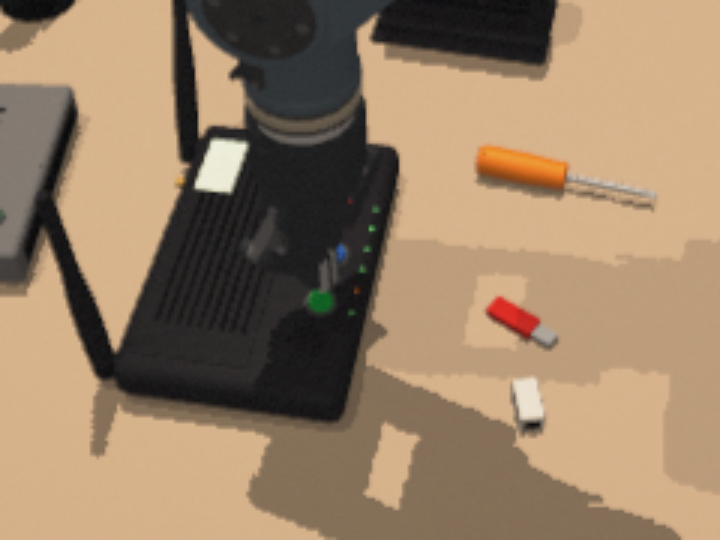

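The fingertips hover just above the router's green button and touch nothing. I hold here.

play_rows([
  [0,0,0,0],
  [0,0,0,0],
  [0,0,0,0],
  [0,0,0,0],
  [0,0,0,0],
  [0,0,0,0],
  [0,0,0,0],
  [0,0,0,0],
  [0,0,0,0],
  [0,0,0,0],
  [0,0,0,0],
  [0,0,0,0],
  [0,0,0,0],
  [0,0,0,0],
  [0,0,0,0],
  [0,0,0,0],
  [0,0,0,0],
  [0,0,0,0],
  [0,0,0,0],
  [0,0,0,0],
])

```text
t: 12.45
tcp_pos: [0.557, 0.0765, 0.0663]
tool_rot: [0.16, 0.687, -0.164, 0.689]
force: [0.3, -0.3, -1.0]
finger_gap: -0.002
```

play_rows([
  [0,0,0,0],
  [0,0,0,0],
  [0,0,0,0],
  [0,0,0,0],
  [0,0,0,0],
  [0,0,0,0],
  [0,0,0,0],
  [0,0,0,0],
])

```text
t: 13.25
tcp_pos: [0.557, 0.0765, 0.0662]
tool_rot: [0.16, 0.687, -0.164, 0.689]
force: [0.3, 0.3, 0.6]
finger_gap: -0.002
```

```bash
python3 -c "
from h import *
go([.557,.0765,.26],[.5095,.351,.26],[.5095,.351,.14])"
```

```text
t 13.25 tcp [0.557  0.0765 0.0662] gap -0.001564010340613505 tiltdeg 0.3341904299660885 F [0.257  0.2671 0.6494] q [-0.0593  0.6849  1.7194 -0.0081  0.7352 -1.1618]
[[ 0.0019  0.446   0.895 ]
 [-0.0055  0.895  -0.446 ]
 [-1.     -0.0041  0.0041]]
[0.557, 0.0765, 0.26] -> [-0.1937 -0.0008  0.0008]
[0.5095, 0.351, 0.26] -> [-0.1954  0.2237 -0.1641]
[0.5095, 0.351, 0.14] -> [-0.0754  0.2242 -0.1646]
```

play_rows([
  [-0.025,0,0,0],
  [-0.06,0,0,0],
  [-0.1,0,0,0],
  [-0.14,0,0,0],
  [-0.175,0.01,-0.007,0],
  [-0.194,0.035,-0.026,0],
  [-0.195,0.065,-0.048,0],
  [-0.195,0.097,-0.071,0],
  [-0.195,0.13,-0.095,0],
  [-0.195,0.16,-0.117,0],
  [-0.194,0.19,-0.139,0],
  [-0.18,0.213,-0.156,0],
  [-0.155,0.2237,-0.1641,0],
  [-0.12,0.2242,-0.1646,0],
  [-0.09,0.2242,-0.1646,0],
  [-0.077,0.2242,-0.1646,0],
  [-0.0754,0.2242,-0.1646,0],
  [-0.0754,0.2242,-0.1646,0],
  [-0.0754,0.2242,-0.1646,0],
  [-0.0754,0.2242,-0.1646,0],
])

```text
t: 15.25
tcp_pos: [0.5106, 0.3514, 0.1418]
tool_rot: [0.161, 0.686, -0.163, 0.69]
force: [-0.4, -0.4, -0.1]
finger_gap: -0.003
```

```bash
python3 -c "
from h import *
d=snapshot('wrist');cv2.imwrite('pics/w4.png',d['image'])
X=np.array(T['sat']);X[2]=.067;u,v=proj(d,X);print(u,v)
(cu,cv_),a,z=blob(d,u,v,'g');print(cu,cv_,a,back(d,cu,cv_,z),onplane(d,cu,cv_,.067))
go(T['sat'])"
```

```text
320.5782674558459 206.3783313348032
320.76404494382024 204.5243445692884 534 [0.5087 0.3516 0.066 ] [0.5084 0.3517 0.067 ]
t 15.3 tcp [0.5104 0.3513 0.1416] gap -0.0033635583090556318 tiltdeg 0.3578362292135387 F [-0.0917 -0.1151 -1.1921] q [ 0.4255  0.6287  1.5275 -0.007   0.9832 -0.6789]
[[ 0.0045  0.4462  0.8949]
 [-0.0044  0.8949 -0.4462]
 [-1.     -0.0019  0.006 ]]
[0.5095, 0.351, 0.087] -> [ 0.0546 -0.0006 -0.001 ]
```

View pics/w4.png

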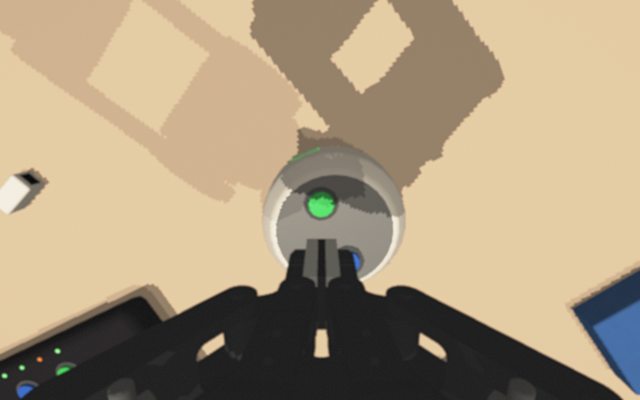

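The satellite's green button is at (321,205), also within 1 mm. I descend and hold.

play_rows([
  [0.018,0,-0.0005,0],
  [0.036,-0.0005,-0.001,0],
  [0.047,-0.0005,-0.001,0],
  [0.053,-0.0005,-0.001,0],
  [0.0546,-0.0005,-0.001,0],
  [0.0546,-0.0005,-0.001,0],
  [0.0546,-0.0005,-0.001,0],
  [0.0546,-0.0005,-0.001,0],
  [0.0546,-0.0005,-0.001,0],
  [0.0546,-0.0005,-0.001,0],
])

```text
t: 16.3
tcp_pos: [0.5097, 0.3511, 0.0873]
tool_rot: [0.161, 0.686, -0.163, 0.69]
force: [0.6, -0.4, -0.5]
finger_gap: -0.001
```

```bash
python3 -c "
from h import *
d=snapshot('scene');cv2.imwrite('pics/s4.png',cv2.resize(d['image'][100:280,340:580],None,fx=3,fy=3))
go(T['sat'])"
```

```text
t 16.35 tcp [0.5096 0.3511 0.0872] gap 0.00024153989345254028 tiltdeg 0.3663175362881653 F [ 0.3389 -0.2185  0.6033] q [ 0.4257  0.7041  1.5619 -0.0076  0.873  -0.6777]
[[ 0.0048  0.4462  0.8949]
 [-0.0042  0.8949 -0.4462]
 [-1.     -0.0016  0.0062]]
[0.5095, 0.351, 0.087] -> [ 0.0002 -0.0001 -0.0001]
```

View pics/s4.png

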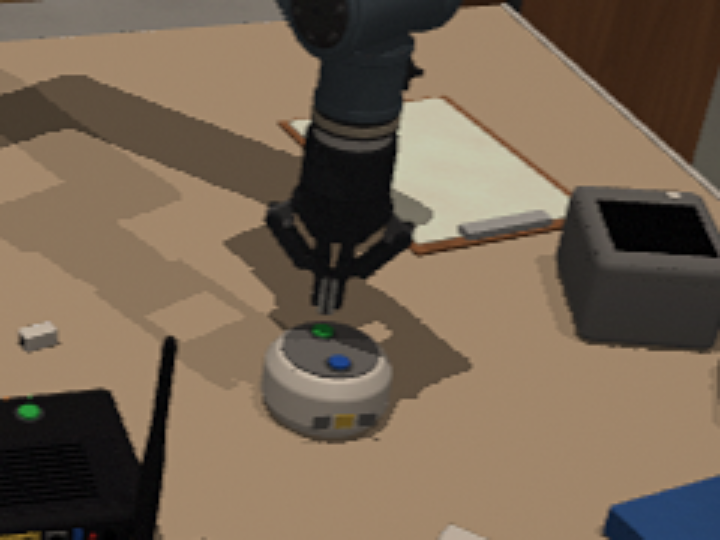

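The fingertips are about 2 cm above the satellite's green button. I hold.

play_rows([
  [0,0,0,0],
  [0,0,0,0],
  [0,0,0,0],
  [0,0,0,0],
  [0,0,0,0],
  [0,0,0,0],
  [0,0,0,0],
  [0,0,0,0],
  [0,0,0,0],
  [0,0,0,0],
  [0,0,0,0],
  [0,0,0,0],
  [0,0,0,0],
  [0,0,0,0],
  [0,0,0,0],
  [0,0,0,0],
  [0,0,0,0],
  [0,0,0,0],
  [0,0,0,0],
  [0,0,0,0],
])

```text
t: 18.35
tcp_pos: [0.5096, 0.3511, 0.0872]
tool_rot: [0.161, 0.686, -0.163, 0.69]
force: [0.1, -0.7, 1.0]
finger_gap: -0.002
```

play_rows([
  [0,0,0,0],
  [0,0,0,0],
  [0,0,0,0],
  [0,0,0,0],
  [0,0,0,0],
  [0,0,0,0],
  [0,0,0,0],
  [0,0,0,0],
])

```text
t: 19.15
tcp_pos: [0.5096, 0.3511, 0.0872]
tool_rot: [0.161, 0.686, -0.163, 0.69]
force: [-0.7, -0.4, 0.1]
finger_gap: -0.004
```

```bash
python3 -c "
from h import *
go([.5095,.351,.28],[.29,.55,.32])"
```

```text
t 19.15 tcp [0.5096 0.3511 0.0872] gap -0.003673121850812538 tiltdeg 0.3663685357321576 F [-0.6579 -0.3921  0.0589] q [ 0.4258  0.7041  1.5619 -0.0076  0.873  -0.6777]
[[ 0.0048  0.4462  0.8949]
 [-0.0042  0.8949 -0.4461]
 [-1.     -0.0016  0.0062]]
[0.5095, 0.351, 0.28] -> [-0.1928 -0.0005  0.0011]
[0.29, 0.55, 0.32] -> [-0.2347  0.0796 -0.2839]
```

play_rows([
  [-0.025,0,0,0],
  [-0.06,0,0,0],
  [-0.1,0,0,0],
  [-0.14,0,0,0],
  [-0.175,0,-0.01,0],
  [-0.195,0.01,-0.035,0],
  [-0.205,0.02,-0.065,0],
  [-0.21,0.03,-0.1,0],
  [-0.215,0.04,-0.135,0],
  [-0.22,0.048,-0.17,0],
  [-0.225,0.057,-0.205,0],
  [-0.23,0.066,-0.235,0],
  [-0.233,0.073,-0.26,0],
  [-0.235,0.078,-0.277,0],
  [-0.235,0.08,-0.284,0],
  [-0.235,0.08,-0.284,0],
  [-0.235,0.08,-0.284,0],
  [-0.235,0.08,-0.284,0],
  [-0.235,0.08,-0.284,0],
  [-0.235,0.08,-0.284,0],
])

```text
t: 21.15
tcp_pos: [0.2907, 0.5499, 0.3202]
tool_rot: [0.161, 0.686, -0.164, 0.69]
force: [-0.2, -0.2, 0.5]
finger_gap: -0.001
```

```bash
python3 - <<'E'
from h import *
go()
s=manip.sense()
for k,v in T.items(): print(k,np.linalg.norm(s['tcp_pos']-np.array(v)))
D={n:snapshot(n) for n in('scene','side')}
for n,u,v in (('scene',194,179),('scene',349,237),('scene',447,210),('side',352,98),('side',287,250),('side',279,378)):
    print(n,blob(D[n],u,v,'g'))
cv2.imwrite('pics/f.png',D['scene']['image'])
E
```

```text
t 21.15 tcp [0.2907 0.5499 0.3202] gap -0.001263195382517531 tiltdeg 0.37465961131366904 F [-0.2363 -0.2426  0.4562] q [ 0.9083  0.441   1.328  -0.0066  1.3731 -0.1976]
[[ 0.0048  0.4472  0.8944]
 [-0.0044  0.8944 -0.4472]
 [-1.     -0.0018  0.0063]]
modem 0.873055354684623
router 0.5997386686524611
sat 0.3766180438509015
scene (array([193.0417, 178.375 ]), np.int32(24), np.float32(1.2778976))
scene (array([349.2308, 236.5   ]), np.int32(26), np.float32(1.3287922))
scene (array([447.12, 209.56]), np.int32(25), np.float32(1.3857704))
side (array([351.,  97.]), np.int32(31), np.float32(1.0319577))
side (array([286.4706, 249.6863]), np.int32(51), np.float32(0.89581096))
side (array([278.9072, 377.0206]), np.int32(97), np.float32(0.6872553))
```

View pics/f.png

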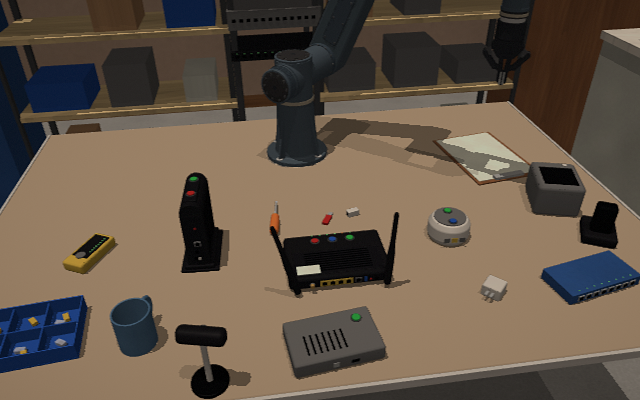

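The scene is unchanged: all three buttons are at the same pixels as before, and the hand is at the upper right at (508,45).

```bash
python3 -c "
from station import manip
print(manip.sign_off())"
```

```text
the job is handed in; nothing more can be done
None
```

I pointed straight down with shut fingers at the green power buttons of the modem, then the router, then the satellite. I held about 2 cm above each button for roughly 3 s, and then handed the job in at about 21 s.

- **Position:** The two fixed cameras differed by up to 5 mm (modem, along x), so I aimed at the mean. The wrist camera agreed with that to about 1 mm at each button. The tool was tilted less than 0.4° from vertical.
- **Contact:** The force readings while holding stayed within noise, at about 1 N.
- **Scene:** The last pictures show all three green buttons at the same pixels as at the start, to within 0.2 px, and nothing visibly moved.
- **Final distance:** The fingertips ended 0.38 m from the nearest pointing spot (the satellite's), 0.60 m from the router's and 0.87 m from the modem's.

No check failed.

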